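# Load the tool rail from the display pegs

## Task

Push the tool rail's end gate right down, then take every rail hanger that there is off the display pegs (lift each over the peg's upturned tip as you slide it off) and feed it foot-first into the rail from its open end, slid in fully home: the first against the end stop, each next one against the one before. When all are in, pull the gate right up again to shut the rail. Leave the blister card hanging on its peg and the jar and the can where they stand.

Things in the scene. Friction and masses are not known exactly. Their poses are not given: they have to be found in the camera images.
- hanger1_mid (a point): Rail hanger, 138 mm tall, 0.2 kg. From below: aluminium slide foot 60 (x) x 44 (y) x 10 mm; neck 30 x 14 mm, 10 to 40 mm up; steel eyelet frame 12 (x) x 44 (y), 40 to 94 mm up, its slot (26 wide, 52 to 84 mm up) going through along x; black pull tab 14 (x) x 24 (y), 94 to 138 mm up, to be gripped across its 24 mm. Point: on its axis, 69 mm above the underside, z up. Hangs at first foot down on a peg.
- hanger2_mid (a point): Second rail hanger, exactly like hanger1 and with the same point and axes. Which of the three are present, and on which pegs, varies. A hanger turned by half a turn about z is the same; it also stands by itself on its foot on a level surface.
- hanger3_mid (a point): Third rail hanger, exactly like hanger1 and with the same point and axes. A hanging one has its x along the peg; if knocked it swings sideways for a few seconds before it hangs still again.
- card_mid (a point): Blister pack on a cardboard card, 60 wide, 95 mm tall, with no foot and no pull tab, hanging on one of the pegs: a bystander, to be left on its peg. This point is its centre.
- stand: Grey open display frame fixed to the desk, 360 mm wide (y), 134 mm high; origin on the desk under the middle of its cross bar, which runs along y (12 mm thick, top 128 mm up) between two end posts. Four flat steel pegs stick out from it towards its -x at y = -126, -42, 42 and 126 mm.
- peg_row (a point): Point on the stand amid the pegs: at y = 0, 40 mm out (x = -40 mm of the stand), at the height of the pegs' tops, 125 mm over the desk. Pegs: 18 mm wide, 8 high, ending 75 mm out; their last 7 mm turn up 13 mm. A hanger hangs about 40 mm out; raised 15 to 22 mm (24 at most, slot height) it can slide off along -x; it is free once its point is over 82 mm out.
- rail: Aluminium tool rail fixed to the desk, 308 mm long; origin on the desk under the middle of its open end, in the gate's plane. x is the way in, y across, z up. Floor 42 mm over the desk. Channel from x = 11 to 205 mm, 50 wide and 15 high inside, under two lips (5 thick, top 62 mm over the desk) with a 24 mm slot between. A hanger's foot runs under the lips, its neck in the slot, its x along the rail's.
- rail_mouth (a point): Middle of the rail's open end on the floor, 42 mm over the desk. In front of it (x = -91 to 0 mm) lies a flat open apron at floor height, where a hanger can be stood; its two cheeks, 14 mm high, funnel from about 76 mm apart at x = -49 to 52 mm just before the gate.
- rail_stop (a point): Middle of the end stop's face on the floor, x = 205 mm in the rail. Fully home, the hangers' points are at x = 175, 115 and 55 mm, 111 mm over the desk.
- gate (a joint): End gate: a grey plate sliding vertically between guide posts (84 mm high) across the rail's open end. Height in m: 0 = right down, top edge just under the rail floor (open); 0.038 = right up (shut). It stays where it is left: about 7 N to raise, 3 N to lower.
- gate_grip (a point): Point on the gate's black upright handle, 90 mm to the +y side of the rail's axis: handle 16 (rail x) x 22 (rail y) mm, its top 22 mm above this point; it moves with the gate (58 mm over the desk when down).
- jar: Small jar with white lid, 64 across, 95 high. A bystander; origin at the middle of its underside.
- spray_can: Can 56 across, 120 high. A bystander; origin at the middle of its underside.
Mind the look-alikes: they are no part of the job. Leave any blue or red look-alike of the part that bears hanger1_mid alone.

How it is judged:
On the way, in this order (a step that is already met when the one before it is completed fails the run):
1. the gate is right down (within 5 mm) (value of joint gate below 0.005 m), for 0.2 s.
2. all hangers stand in the rail, fully home one against the other, the gate still down ((x of hanger1_mid in the frame of rail between 0.169 and 0.181 m or x of hanger1_mid in the frame of rail between 0.105 and 0.121 m or x of hanger1_mid in the frame of rail between 0.041 and 0.061 m) and y of hanger1_mid in the frame of rail between -0.01 and 0.01 m and z of hanger1_mid in the frame of rail between 0.103 and 0.119 m and angle between each of hanger1_mid, hanger2_mid, hanger3_mid's own z axis and vertical below 0.12 rad and (x of hanger2_mid in the frame of rail between 0.169 and 0.181 m or x of hanger2_mid in the frame of rail between 0.105 and 0.121 m or x of hanger2_mid in the frame of rail between 0.041 and 0.061 m) and y of hanger2_mid in the frame of rail between -0.01 and 0.01 m and z of hanger2_mid in the frame of rail between 0.103 and 0.119 m and (x of hanger3_mid in the frame of rail between 0.169 and 0.181 m or x of hanger3_mid in the frame of rail between 0.105 and 0.121 m or x of hanger3_mid in the frame of rail between 0.041 and 0.061 m) and y of hanger3_mid in the frame of rail between -0.01 and 0.01 m and z of hanger3_mid in the frame of rail between 0.103 and 0.119 m and (x of hanger1_mid in the frame of rail between 0.169 and 0.181 m or x of hanger2_mid in the frame of rail between 0.169 and 0.181 m or x of hanger3_mid in the frame of rail between 0.169 and 0.181 m) and (x of hanger1_mid in the frame of rail between 0.105 and 0.121 m or x of hanger2_mid in the frame of rail between 0.105 and 0.121 m or x of hanger3_mid in the frame of rail between 0.105 and 0.121 m) and value of joint gate below 0.005 m), for 0.2 s.
3. the gate is right up again (within 5 mm) (value of joint gate above 0.033 m), for 0.2 s.
At the end, for the whole second after the job is handed in: All hangers present stand upright, feet under the rail's lips, in a row from the end stop (first within 6 mm, each further one 4 mm more); gate up within 5 mm; card hanging on its peg and jar and can within 40 mm of their start ((x of hanger1_mid in the frame of rail between 0.169 and 0.181 m or x of hanger1_mid in the frame of rail between 0.105 and 0.121 m or x of hanger1_mid in the frame of rail between 0.041 and 0.061 m) and y of hanger1_mid in the frame of rail between -0.01 and 0.01 m and z of hanger1_mid in the frame of rail between 0.103 and 0.119 m and angle between each of hanger1_mid, hanger2_mid, hanger3_mid's own z axis and vertical below 0.12 rad and (x of hanger2_mid in the frame of rail between 0.169 and 0.181 m or x of hanger2_mid in the frame of rail between 0.105 and 0.121 m or x of hanger2_mid in the frame of rail between 0.041 and 0.061 m) and y of hanger2_mid in the frame of rail between -0.01 and 0.01 m and z of hanger2_mid in the frame of rail between 0.103 and 0.119 m and (x of hanger3_mid in the frame of rail between 0.169 and 0.181 m or x of hanger3_mid in the frame of rail between 0.105 and 0.121 m or x of hanger3_mid in the frame of rail between 0.041 and 0.061 m) and y of hanger3_mid in the frame of rail between -0.01 and 0.01 m and z of hanger3_mid in the frame of rail between 0.103 and 0.119 m and (x of hanger1_mid in the frame of rail between 0.169 and 0.181 m or x of hanger2_mid in the frame of rail between 0.169 and 0.181 m or x of hanger3_mid in the frame of rail between 0.169 and 0.181 m) and (x of hanger1_mid in the frame of rail between 0.105 and 0.121 m or x of hanger2_mid in the frame of rail between 0.105 and 0.121 m or x of hanger3_mid in the frame of rail between 0.105 and 0.121 m) and value of joint gate above 0.033 m and distance of card_mid from where it was at the start of the episode below 0.04 m and not (distance of jar from where it was at the start of the episode above 0.04 m) and not (distance of spray_can from where it was at the start of the episode above 0.04 m)); the robot touches nothing.
It fails at once if the blister card is knocked off its peg or pushed more than 60 mm (distance of card_mid from where it was at the start of the episode above 0.06 m).
It fails at once if the jar or the can is pushed more than 60 mm (distance of any of jar, spray_can from where it was at the start of the episode above 0.06 m).
Of hanger1, hanger2, hanger3 only 2 to 3 are there at a start; the rules pass over those that are not, and their reading is None.
At some moment in a run one of hanger1, hanger2, hanger3 may be knocked a few centimetres aside while the robot is not near it.
Once in a run the grip may slacken for a moment while it holds something.
It also fails if it takes over 210 s, if anything falls off the work surface, if the arm or the gripper's body presses on something with over 40 N, if the wrist force passes 120 N, or if a joint passes its speed limit or range.

## Robot

A 7-joint arm with a two-finger parallel gripper is mounted at the origin on the work surface. World frame = base frame: x ahead of the robot, y to its left, z up, the work surface at z = 0. Lengths are in m, angles in rad, forces in N, time in s.
With the tool pointing down it reaches from about 0.35 to 0.9 m from the base axis. Payload 19.9 kg.
Tool frame: the origin (TCP) lies between the finger pads; the fingertips stand 19 mm ahead of it and the grasp point (between the pads) is the TCP; z points along the fingers, y is the line along which they close (so a half turn about z gives the same grasp; the last joint's range is limited). The gripper opens to 94 mm and grips with 3 to 60 N. Pads are 16 mm wide; open, the fingers measure 119 mm over their backs; the gripper's body (75 mm by 177 mm) begins 78 mm behind the grasp point.
Start: joints at [-1.329, 0.417, -0.01, 1.614, 0.005, 1.111, -0.053], TCP at [0.174, 0.6, 0.224] pointing down, gripper open.
Joint ranges: [-2.81, 2.81], [-0.39, 2.02], [-1.27, 1.25], [0.06, 2.57], [-1.19, 4.33], [0.19, 2], [-2.82, 2.82]. Speed limits (rad/s): [1.89, 1.89, 2.39, 2.39, 3.01, 3.01, 3.01].

## Interface

Orientations are given as a 3x3 rotation matrix whose columns are the frame's x, y, z axes.
In Python, from rig import robot gives the robot as it stands. Calls block until the motion is done:
- robot.move_ptp(position, orientation): joint-space move of the TCP to a pose.
- robot.move_linear(position, velocity=0.15, frame=None, threshold=None): straight line of the TCP; frame=None keeps the orientation; velocity is the mean speed in m/s. With threshold (N) it stops when the force on the tool has changed by that much, and returns True; else False.
- robot.goto_joints(angles): joint-space move.
- robot.gripper_to(opening): finger opening in m; the grip force is fixed at half the most; returns when the fingers have stopped.
- robot.pause(seconds).
- robot.ik(position, orientation): joint angles nearest the present ones, or None.
- robot.get_state(): the state.
- robot.grab_frame(name): name is "side" or "top" or "wrist"; returns the picture (384x512x3 uint8, red, green, blue); there is no depth.
- robot.camera_info(name): a dict with "fx", "fy", "cx", "cy" (pixels), "rvec" (rotation vector, rad) and "tvec" (3), from world to camera coordinates, as OpenCV has them. Camera axes: x right, y down, z forward; pixel columns grow to the right and rows downward; lengths in m; the calibration is good to about 2 mm. The wrist camera is an equidistant fisheye: a pixel r from the principal point sees the ray r / f radians off the axis. A picture is of the moment at which its call begins: read the wrist's pose just before it. camera_info takes no time and is no camera call; for the wrist camera it gives the pose at the moment of the call.
A pose or a line that the arm cannot do raises robot.PlanningError and nothing moves.
- robot.sign_off(): hands the job in; it is judged then, once.
The state is a dict: "time": time; "qpos": joint angles; "joint_vel": joint speeds; "effort": joint torques, N m; "ee_pos": TCP position; "tool_rot": TCP orientation; "force": force on the tool from outside, world axes, zero at the start; "moment": the same for the moment, N m; "opening": finger opening in m; "grasp_force": force on a finger pad.
Only numpy, scipy, OpenCV 4.12 (cv2) and the standard library are available. Lean on these libraries where they do the work, as an engineer would, in place of code of your own. Each camera call takes 0.05 s, during which the arm holds its last target. There are 200 camera calls.

## Working session

There is one attempt and no reset: what is moved stays moved. The work goes in short steps, each a Python script; the robot and the scene stay as the last script left them, time stands still between calls to the robot, and variables do not carry over. Pictures are saved under pics/ and viewed, at most 14 in all, crops included, and the job is handed in when it is done.

```bash
ls; mkdir -p pics; python3 - <<'E'
from rig import robot
import cv2,numpy as np
for n in("side","top"):
    im=robot.grab_frame(n); cv2.imwrite(f"pics/{n}0.png",cv2.resize(im[:,:,::-1],(800,600),interpolation=cv2.INTER_CUBIC)); np.save(f"pics/{n}0.npy",im)
    print(n,robot.camera_info(n))
    i=robot.camera_info(n);R=cv2.Rodrigues(np.array(i["rvec"]))[0];print(-R.T@np.array(i["tvec"]),R[2])
print(robot.get_state()["tool_rot"],robot.camera_info("wrist"))
E
```

```text
pics
side {'fx': 452.36158417960786, 'fy': 452.36158417960786, 'cx': 257.8494305086338, 'cy': 192.20856891032466, 'rvec': array([ 2.21176834, -0.64665938,  0.28182882]), 'tvec': array([-0.41355238,  0.29393106,  0.9545551 ])}
[ 0.07431725 -0.66983415  0.84521928] [ 0.39822803  0.63973222 -0.65738658]
top {'fx': 415.6098794807443, 'fy': 415.6098794807443, 'cx': 254.37686341376977, 'cy': 196.5930222443872, 'rvec': array([ 2.14142145, -2.15163433,  0.18297992]), 'tvec': array([0.05345218, 0.52927982, 1.35512194])}
[0.3124913  0.07093741 1.42009395] [ 0.15545195 -0.01432785 -0.98773954]
[[-9.60277389e-01  2.79047048e-01 -2.84711690e-04]
 [ 2.79047191e-01  9.60276743e-01 -1.11416643e-03]
 [-3.75028395e-05 -1.14935683e-03 -9.99999339e-01]] {'fx': 297.3186396354542, 'fy': 297.3186396354542, 'cx': 260.99861272780487, 'cy': 192.36816884576768, 'rvec': array([-2.3229017 , -1.74373399, -0.2455054 ]), 'tvec': array([-0.62417497, -0.02938888,  0.39161859])}
```

View pics/side0.png

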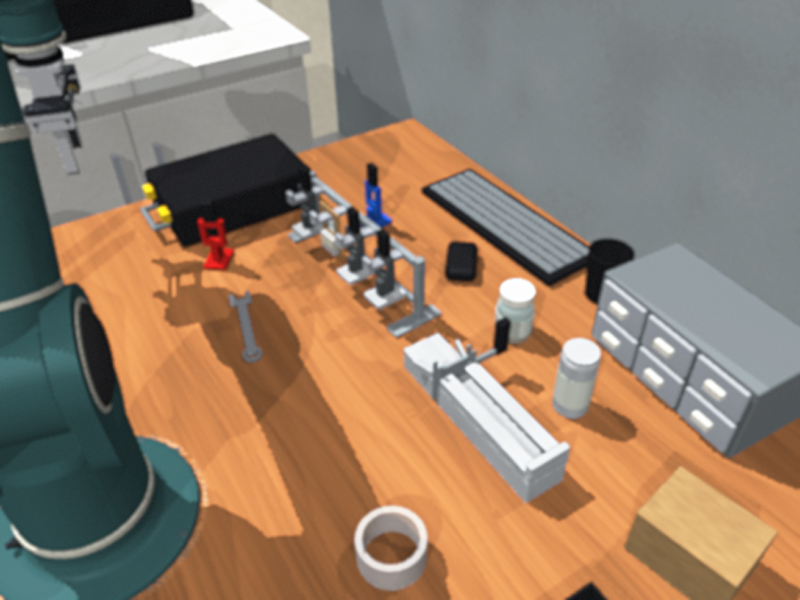

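View pics/top0.png

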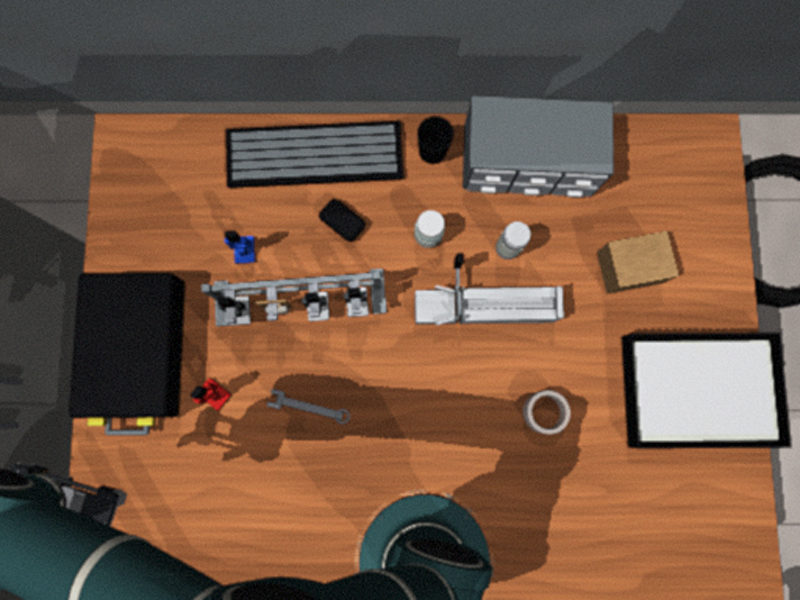

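The side picture shows three grey hangers with black tabs at (308,200), (353,230) and (384,255), the card at about (330,238), and the rail with the gate handle at (502,335). The top picture shows the hangers at about (232,300), (317,300) and (357,295), the card at (272,300), the stand bar from (205,290) to (385,278), and the rail from (415,305) to (563,303). The look-alikes are blue at (240,245) and red at (210,393). I'll leave both alone, since they stand on the desk off the pegs, and confirm this with enlarged crops.

```bash
python3 - <<'E'
import numpy as np,cv2
t=np.load("pics/top0.npy");s=np.load("pics/side0.npy")
c=t[165:215,125:255][:,:,::-1];d=t[155:213,258:368][:,:,::-1]
cv2.imwrite("pics/topcrop.png",np.vstack([cv2.resize(c,(780,300),interpolation=cv2.INTER_CUBIC),cv2.resize(d,(550,290),interpolation=cv2.INTER_CUBIC) if 0 else cv2.copyMakeBorder(cv2.resize(d,(550,290),interpolation=cv2.INTER_CUBIC),0,0,0,230,cv2.BORDER_CONSTANT)]))
c=s[105:325,180:370][:,:,::-1]
cv2.imwrite("pics/sidecrop.png",cv2.resize(c[:,:],(518,600),interpolation=cv2.INTER_CUBIC))
E
```

```text
(no output)
```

View pics/topcrop.png

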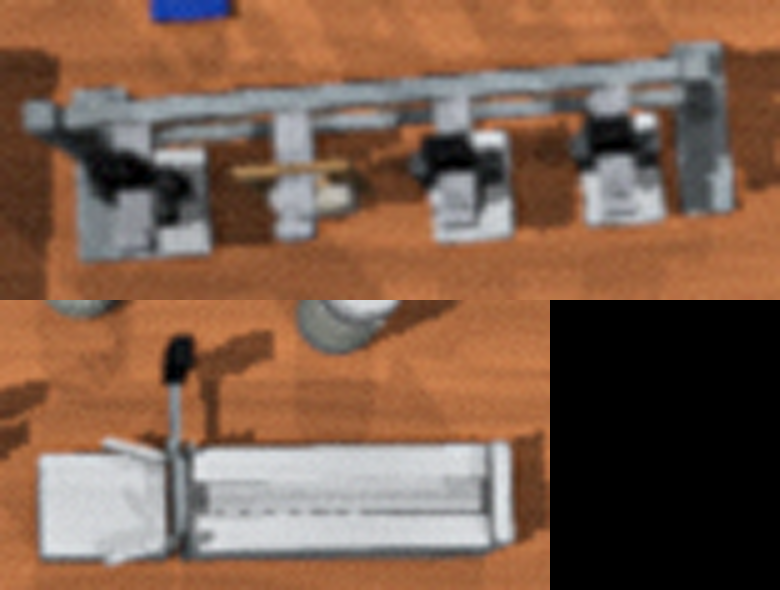

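View pics/sidecrop.png

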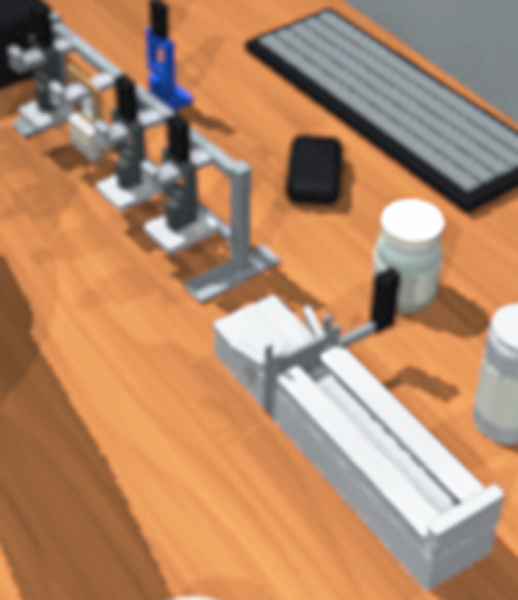

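The crops show hangers with black tabs on pegs 1, 3 and 4 (counting from the left), the card on peg 2 and the rail gate raised. All three hangers are plain grey and black, and the blue look-alike stands behind the stand. Next I'll turn these pixels into a coarse pose.

```bash
cat > h.py <<'E'
from rig import robot
import cv2,numpy as np
def ray(i,uv,fish=False):
    R=cv2.Rodrigues(np.array(i["rvec"],float))[0];t=np.array(i["tvec"],float)
    p=[(uv[0]-i["cx"])/i["fx"],(uv[1]-i["cy"])/i["fy"]]
    if fish:
        r=np.hypot(*p); k=np.sinc(r/np.pi)  # sin(r)/r
        d=np.array([p[0]*k,p[1]*k,np.cos(r)])
    else: d=np.array([*p,1.])
    return -R.T@t,R.T@d
def onz(i,uv,z,fish=False):
    c,d=ray(i,uv,fish); return (c+d*(z-c[2])/d[2])[:2]
E
python3 - <<'E'
from h import *
i=robot.camera_info("top")
A=lambda X,Y:(125+X/6-.5,165+Y/6-.5)
B=lambda X,Y:(258+X/5-.5,155+(Y-300)/5-.5)
for n,p,z in [("barL",A(150,111),.128),("barR",A(680,71),.128),("tip1",A(135,252),.125),("tip2",A(295,240),.125),("tip3",A(458,222),.125),("tip4",A(622,203),.125),
 ("foot3 nr",A(513,240),.051),("foot3 nl",A(440,242),.051),("foot4 nl",A(590,225),.051),("foot4 nr",A(662,220),.051),("foot3 fr",A(505,132),.051),("foot1 nr",A(210,250),.051),
 ("tab3",A(445,150),.179),("tab4",A(606,133),.179),
 ("apUL",B(40,455),.042),("apDL",B(42,558),.042),("lipUL",B(195,447),.062),("lipUR",B(487,442),.062),("lipDL",B(192,550),.062),("lipDR",B(490,543),.062),("handle",B(182,338),.118)]:
    print(n,onz(i,p,z).round(4))
E
```

```text
barL [0.5604 0.3826]
barR [0.5811 0.1043]
tip1 [0.4861 0.3887]
tip2 [0.4921 0.3055]
tip3 [0.5013 0.2206]
tip4 [0.5111 0.1348]
foot3 nr [0.5019 0.1986]
foot3 nl [0.501  0.2389]
foot4 nl [0.5101 0.1561]
foot4 nr [0.5128 0.1162]
foot3 fr [0.5627 0.2037]
foot1 nr [0.497  0.3656]
tab3 [0.5302 0.2214]
tab4 [0.5386 0.1403]
apUL [0.5671 0.0132]
apDL [0.497  0.0126]
lipUL [ 0.5685 -0.0892]
lipUR [ 0.5712 -0.2845]
lipDL [ 0.4993 -0.0858]
lipDR [ 0.5032 -0.2835]
handle [ 0.6293 -0.0758]
```

```bash
cat >> h.py <<'E'
def tool(a):  # pointing down, closing axis y at yaw a from world y
    c,s=np.cos(a),np.sin(a)
    return np.array([[-c,-s,0],[-s,c,0],[0,0,-1.]])
def snap(n,name):
    i=robot.camera_info(n); im=robot.grab_frame(n)
    cv2.imwrite(f"pics/{name}.png",cv2.resize(im[:,:,::-1],(800,600),interpolation=cv2.INTER_CUBIC))
    np.save(f"pics/{name}.npy",dict(i=i,im=im),allow_pickle=True); return i,im
def load(name): d=np.load(f"pics/{name}.npy",allow_pickle=True).item(); return d["i"],d["im"]
def st(): 
    s=robot.get_state(); print("t",round(s["time"],1),"p",s["ee_pos"].round(4),"F",np.round(s["force"],1),"open",round(s["opening"],4),"gf",round(s["grasp_force"],1),"q",np.round(s["qpos"],2))
E
python3 - <<'E'
from h import *
robot.move_ptp([.45,.26,.36],tool(.085)); st(); snap("wrist","ws")
robot.move_ptp([.56,-.10,.33],tool(.017)); st(); snap("wrist","wr")
for b in (np.pi/2,-np.pi/2):print(robot.ik([.534,-.02,.17],tool(b)),robot.ik([.534,-.26,.17],tool(b)))
E
```

```text
t 1.8 p [0.4496 0.2609 0.3597] F [0.1 0.4 0.4] open 0.0942 gf 0.0 q [-0.75  0.12  0.19  1.69 -0.02  1.33  1.1 ]
t 3.2 p [ 0.5603 -0.0985  0.33  ] F [0.1 0.2 0.7] open 0.0937 gf 0.0 q [-0.31  0.26  0.53  1.63 -0.14  1.29  1.83]
[ 0.69996898  0.46270564 -0.90585901  1.87084761  0.42630581  1.015024
  2.75508318] [-0.35343446  0.66815083  1.08309493  1.77102242 -0.65566241  1.11449002
 -2.19171623]
[-0.58532257  0.38590202  0.69873478  1.91182288 -0.30217027  0.95028445
  0.25537466] [-0.18199888  0.52968993  0.78718313  1.76637482 -0.43156328  1.02681978
  0.76571045]
```

View pics/ws.png

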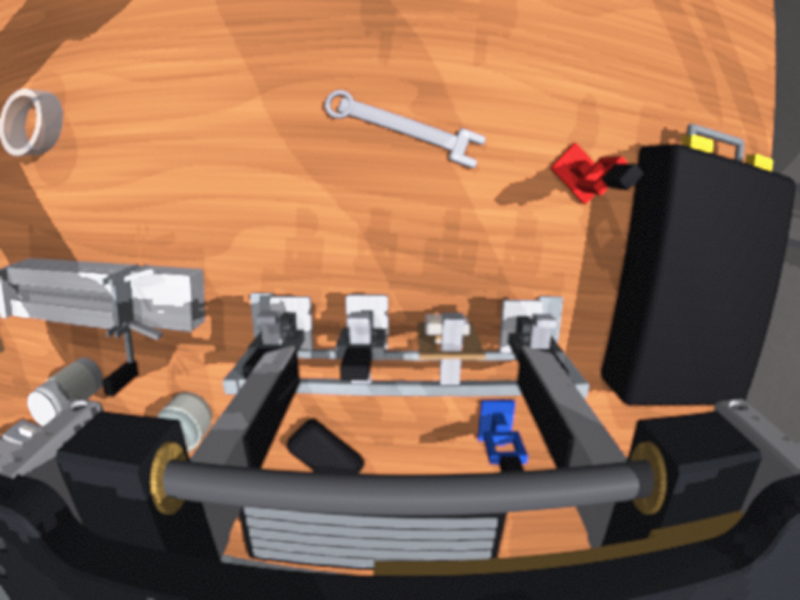

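View pics/wr.png

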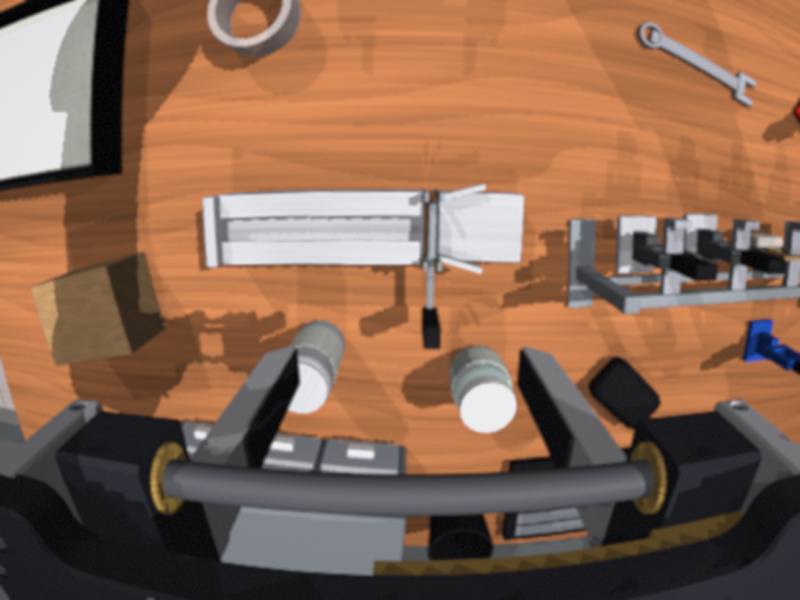

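```bash
python3 - <<'E'
from h import *
for n,L in (("wr",[("handle",(431,340),.118),("apU",(523,196),.042),("apD",(522,262),.042),("slotUL",(228,219),.062),("slotUR",(424,220),.062),("slotDL",(228,241),.062),("slotDR",(424,243),.062),("outUL",(222,193),.062),("outUR",(424,192),.062),("outDL",(222,266),.062),("outDR",(422,268),.062),("jar",(487,408),.095),("can",(308,385),.12)]),
 ("ws",[("foot4 a",(258,297),.051),("foot4b",(309,297),.051),("foot3a",(346,297),.051),("foot3b",(387,297),.051),("foot1a",(503,300),.051),("foot1b",(543,299),.051),("tip2",(453,316),.138),("barR",(240,386),.128),("barL",(580,386),.128),("tip3",(368,313),.138),("tip4",(288,313),.138),("tip1",(543,316),.138),("tab3 top far",(355,375),.179)])):
    i,_=load(n); c,_=ray(i,(0,0),True); print("cam",c.round(3))
    for k,p,z in L: print(k,onz(i,((p[0]+.5)*.64-.5,(p[1]+.5)*.64-.5),z,True).round(4))
E
```

```text
cam [ 0.48  -0.1    0.489]
handle [ 0.6216 -0.0782]
apU [0.5007 0.012 ]
apD [0.5666 0.0152]
slotUL [ 0.5242 -0.2738]
slotUR [ 0.5256 -0.0849]
slotDL [ 0.5458 -0.275 ]
slotDR [ 0.5472 -0.0844]
outUL [ 0.4986 -0.2792]
outUR [ 0.4997 -0.0855]
outDL [ 0.5708 -0.2832]
outDR [ 0.571  -0.0856]
jar [ 0.7012 -0.0193]
can [ 0.6669 -0.1869]
cam [0.369 0.254 0.519]
foot4 a [0.5138 0.1024]
foot4b [0.5089 0.1597]
foot3a [0.5056 0.1995]
foot3b [0.5019 0.2426]
foot1a [0.4946 0.3653]
foot1b [0.4896 0.4096]
tip2 [0.4893 0.3027]
barR [0.5829 0.1059]
barL [0.5544 0.4391]
tip3 [0.4929 0.2293]
tip4 [0.4992 0.1585]
tip1 [0.4828 0.3833]
tab3 top far [0.5332 0.2244]
```

The close views agree with the first estimate. The rail axis is at x≈0.535 along -y, with the gate at y≈-0.078. The gate handle is at (0.624,-0.078), at picture pixel (431,340). The stand's yaw is about 0.085 with its centre at (0.570,0.269). Gate first.

```bash
python3 - <<'E'
from h import *
robot.gripper_to(.06)
robot.move_ptp([.623,-.078,.17],tool(.005))
print(robot.move_linear([.623,-.078,.104],velocity=.08,threshold=8)); st()
robot.gripper_to(0); st()
z=robot.get_state()["ee_pos"][2]
print(robot.move_linear([.623,-.078,z-.044],velocity=.05,threshold=15)); robot.pause(.3); st()
robot.gripper_to(.06); robot.move_linear([.623,-.078,.2]); st()
snap("wrist","g1")
E
```

```text
False
t 5.7 p [ 0.6233 -0.0781  0.1044] F [ 0.8 -0.1  0.3] open 0.0597 gf 0.0 q [-0.25  0.59  0.45  1.72 -0.31  0.9   1.9 ]
t 6.4 p [ 0.623  -0.0766  0.104 ] F [-1.1  7.7  1.5] open 0.0161 gf 30.0 q [-0.25  0.59  0.45  1.72 -0.31  0.91  1.9 ]
True
t 7.4 p [ 0.6233 -0.0765  0.0719] F [ 3.2 -0.1  0.9] open 0.016 gf 30.0 q [-0.24  0.64  0.43  1.73 -0.34  0.85  1.92]
t 9.2 p [ 0.6226 -0.0779  0.1991] F [-0.9  0.  -0.8] open 0.0603 gf 0.0 q [-0.28  0.48  0.49  1.64 -0.25  1.08  1.86]
```

View pics/g1.png

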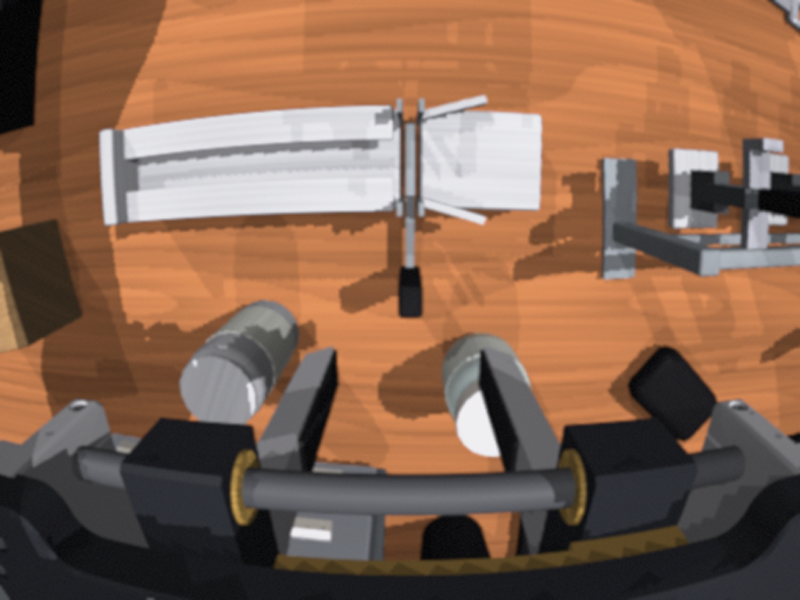

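The gate is mostly down, with the handle top at (410,305), but the line stopped early after 32 mm. I'll push on it from above with closed fingers and read the height.

```bash
python3 - <<'E'
from h import *
robot.gripper_to(0)
robot.move_linear([.623,-.077,.115],velocity=.1); robot.pause(.3)
print(robot.move_linear([.623,-.077,.08],velocity=.03,threshold=20)); st(); robot.pause(.3); st()
robot.move_linear([.623,-.077,.25],velocity=.25)
# stand look, raised, before first grasp
robot.gripper_to(.06)
robot.move_ptp([.45,.22,.30],tool(.085)); st(); snap("wrist","s1")
E
```

```text
True
t 12.2 p [ 0.6232 -0.077   0.0991] F [-6.5  1.2 16.9] open 0.0003 gf 8.4 q [-0.25  0.6   0.45  1.72 -0.32  0.9   1.91]
t 12.5 p [ 0.6232 -0.077   0.0991] F [-7.7  1.4 18. ] open 0.0003 gf 9.0 q [-0.25  0.6   0.45  1.72 -0.32  0.9   1.91]
t 15.6 p [0.4507 0.2191 0.2999] F [0.4 0.  0.2] open 0.06 gf 0.0 q [-0.91  0.13  0.44  1.83 -0.06  1.19  1.2 ]
```

View pics/s1.png

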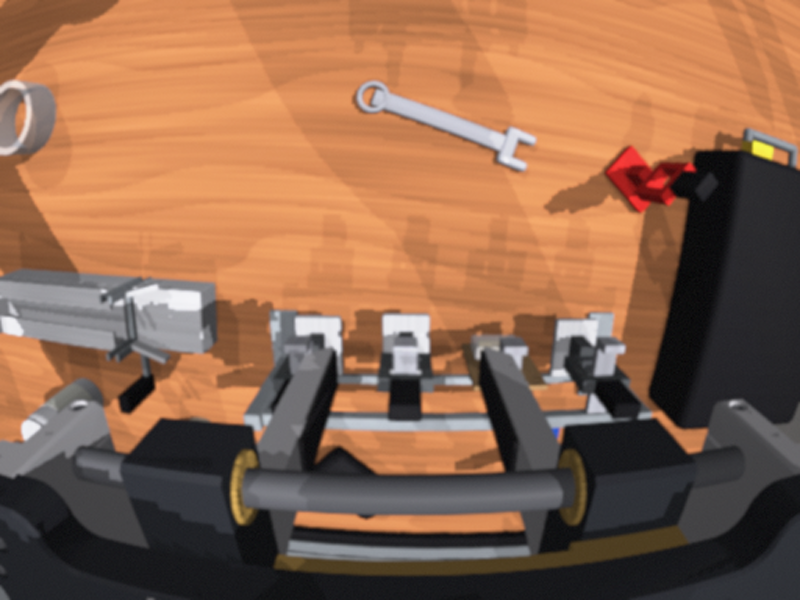

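The gate is right down, since the fingertips stopped at 80 mm. Feet and tabs are on pegs 4, 3 and 1, with near-edge foot centres at (317,317), (406,316) and (578,320). I'll take peg 4 first.

```bash
cat >> h.py <<'E'
A=.085; C=np.array([.570,.269]); UX=np.array([np.cos(A),np.sin(A)]); UY=np.array([-np.sin(A),np.cos(A)])
def pick(py,dx=0,dy=0,out=.04):
    p=C-UX*out+UY*py+np.array([dx,dy]); Rt=tool(A)
    robot.gripper_to(.052)
    robot.move_ptp([*p,.25],Rt)
    print(robot.move_linear([*p,.163],velocity=.12,threshold=8)); st()
    robot.gripper_to(0); st()
    q=robot.get_state()["ee_pos"]
    robot.move_linear([q[0],q[1],q[2]+.019],velocity=.05); st()
    q=robot.get_state()["ee_pos"]
    e=q[:2]-UX*.068
    print(robot.move_linear([*e,q[2]],velocity=.08,threshold=10)); st()
    return q
E
python3 - <<'E'
from h import *
pick(-.126)
i,im=snap("wrist","p1"); snap("top","p1t")
E
```

```text
False
t 17.5 p [0.5412 0.1403 0.1637] F [-0.4  0.2 -0.3] open 0.052 gf 0.0 q [-0.71  0.4   0.5   1.85 -0.23  0.94  1.55]
t 18.1 p [0.5409 0.1401 0.1632] F [ 0.6 -0.3  4.2] open 0.0237 gf 30.0 q [-0.7   0.4   0.5   1.85 -0.23  0.94  1.55]
t 18.6 p [0.5409 0.1402 0.1823] F [ 1.   0.3 -2.4] open 0.0237 gf 30.0 q [-0.71  0.38  0.51  1.84 -0.22  0.98  1.54]
False
t 19.6 p [0.4736 0.1344 0.1824] F [-0.5 -0.3 -1.6] open 0.0236 gf 30.0 q [-0.79  0.25  0.52  1.99 -0.15  0.93  1.46]
```

View pics/p1.png

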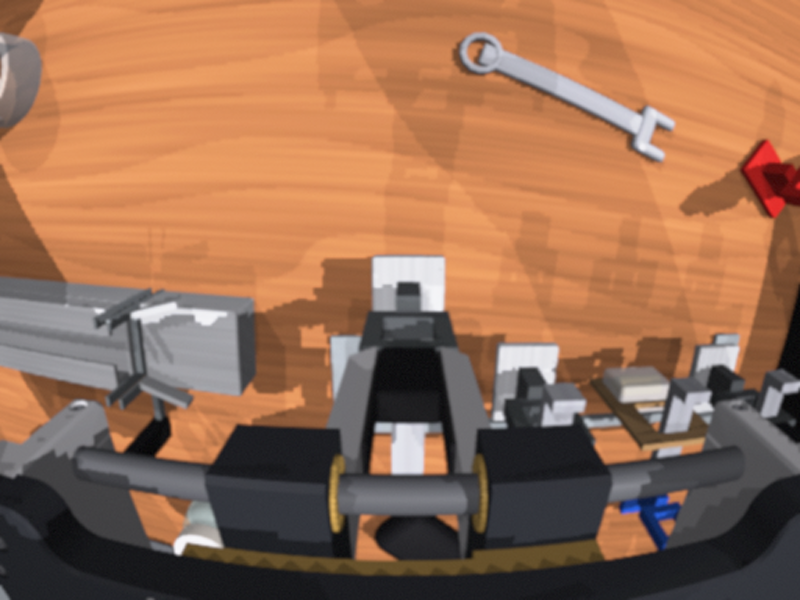

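The hanger is held and clear of its peg: the foot is at (408,285) and the bare peg at (408,455). Now I'll carry it to the apron and lower it by feel.

```bash
cat >> h.py <<'E'
E_=.006; GX,GY=.535,-.078
Rr=tool(-np.pi/2+E_)
def rp(x,z,y=0): return [GX+E_*x+y,GY-x+E_*y,z]   # rail coords -> world
def carry():
    q=robot.get_state()["ee_pos"]
    robot.move_linear([q[0]-.03,q[1],q[2]],velocity=.15)
    robot.move_linear([q[0]-.03,q[1],.27],velocity=.15)
    robot.move_ptp([.45,.05,.27],Rr); st()
    robot.move_linear(rp(-.05,.26),velocity=.15); st()
def lower():
    robot.move_linear(rp(-.05,.18),velocity=.1); robot.pause(.3)
    r=robot.move_linear(rp(-.05,.158),velocity=.02,threshold=4); print("touch",r); st()
    return robot.get_state()["ee_pos"][2]
E
python3 - <<'E'
from h import *
carry(); z=lower()
robot.move_linear(rp(-.05,z+.002),velocity=.02);st()
snap("wrist","a1"); snap("side","a1s")
E
```

```text
t 22.1 p [0.4499 0.0502 0.2697] F [-0.6 -0.8 -1.8] open 0.024 gf 30.0 q [-0.83  0.05  0.68  1.98 -0.04  1.12 -0.12]
t 23.1 p [ 0.5343 -0.0274  0.26  ] F [ 0.4  0.1 -2.9] open 0.0238 gf 30.0 q [-0.63  0.27  0.74  1.82 -0.2   1.13  0.19]
touch True
t 25.1 p [ 0.5347 -0.028   0.1641] F [1.1 0.3 4.5] open 0.0241 gf 30.0 q [-0.56  0.4   0.69  1.91 -0.31  0.94  0.28]
t 25.4 p [ 0.5347 -0.028   0.166 ] F [-0.1  0.7 -2.5] open 0.024 gf 30.0 q [-0.57  0.39  0.7   1.91 -0.31  0.94  0.28]
```

View pics/a1.png

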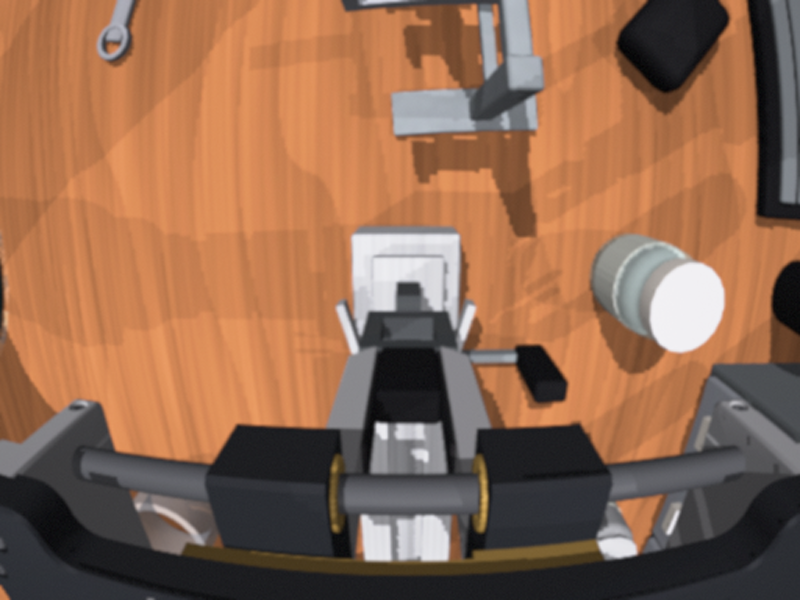

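The hanger is over the apron, centred and square: apron centre column 406, foot centre column 407. Now I'll slide it in.

```bash
cat >> h.py <<'E'
def slide(x1,z):
    print("in",robot.move_linear(rp(x1-.03,z),velocity=.07,threshold=15)); st()
    robot.pause(.2); r=robot.move_linear(rp(x1+.012,z),velocity=.03,threshold=12); print("home",r); st()
    q=robot.get_state()["ee_pos"]; print("rail x",GY-q[1])
def release():
    robot.gripper_to(.05); q=robot.get_state()["ee_pos"]
    robot.move_linear([q[0],q[1],.26],velocity=.2); st()
E
python3 - <<'E'
from h import *
slide(.175,.1655)
E
```

```text
in False
t 28.4 p [ 0.5359 -0.2228  0.1655] F [-0.1  0.4 -2. ] open 0.0236 gf 30.0 q [-0.2   0.48  0.7   1.8  -0.37  0.99  0.66]
home True
t 29.9 p [ 0.5363 -0.2637  0.1659] F [-1.1  2.9  7.1] open 0.0237 gf 30.0 q [-0.12  0.52  0.7   1.76 -0.39  1.01  0.74]
rail x 0.1857312077547711
```

```bash
python3 - <<'E'
from h import *
release(); 
robot.move_ptp([.50,-.10,.30],tool(.017)); st()
snap("wrist","r1"); i,im=snap("side","r1s")
E
```

```text
t 31.1 p [ 0.5358 -0.2631  0.2595] F [-0.6 -0.1  0.2] open 0.0497 gf 0.0 q [-0.16  0.42  0.75  1.66 -0.3   1.19  0.67]
t 32.2 p [ 0.4998 -0.1005  0.2994] F [ 0.1 -0.2 -0.5] open 0.0498 gf 0.0 q [-0.27  0.15  0.46  1.81 -0.07  1.2   1.79]
```

View pics/r1.png

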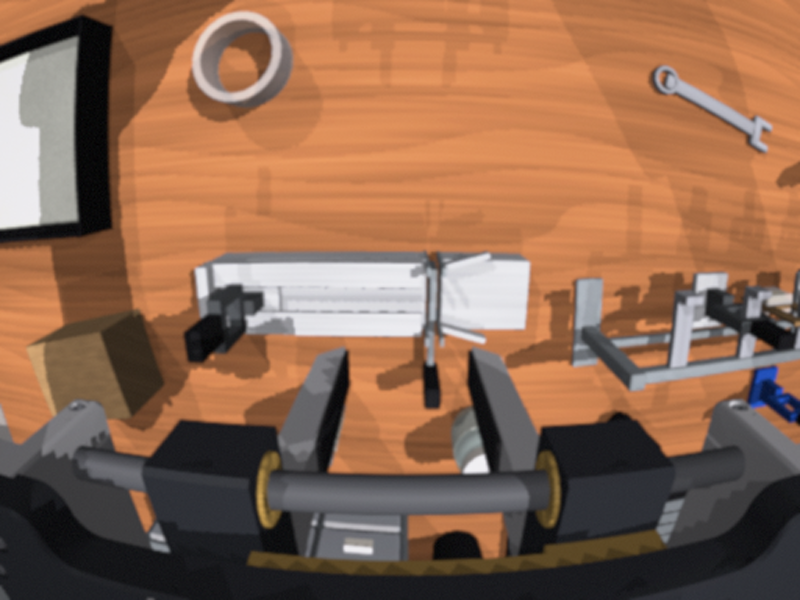

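```bash
python3 - <<'E'
from h import *
i,im=load("r1")
f=lambda p,z:onz(i,((p[0]+.5)*.64-.5,(p[1]+.5)*.64-.5),z,True).round(4)
print("foot rear",f((282,302),.052),"neck rear",f((262,300),.082),"gate",f((432,300),.042),"apron end",f((528,300),.042),"tab top",f((196,345),.18),"end block", f((206,312),.062),f((204,282),.062))
c=im[150:260,110:350][:,:,::-1]
d,s=load("r1s"); 
a=cv2.resize(c,(720,330),interpolation=cv2.INTER_CUBIC); b=cv2.resize(s[200:325,245:375][:,:,::-1],(281,270),interpolation=cv2.INTER_CUBIC)
cv2.imwrite("pics/r1c.png",np.vstack([a,cv2.copyMakeBorder(b,0,0,0,720-281,cv2.BORDER_CONSTANT)]))
E
```

```text
foot rear [ 0.5395 -0.2184] neck rear [ 0.5291 -0.2281] gate [ 0.5385 -0.0781] apron end [0.5372 0.0139] tab top [ 0.5338 -0.2478] end block [ 0.5477 -0.2937] [ 0.5181 -0.2926]
```

View pics/r1c.png

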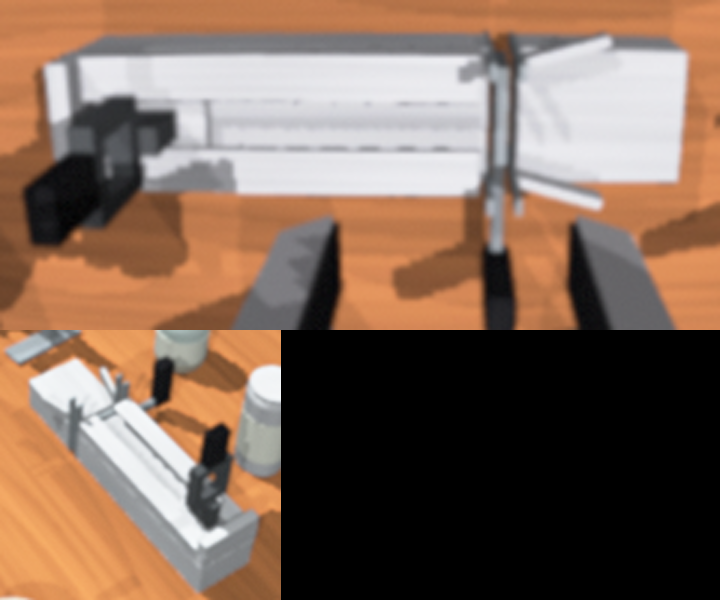

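The hanger is upright in the rail, its foot's rear edge at (282,302) in the full picture. That puts its centre at x≈0.167–0.170, which is marginal, so I'll nudge it home with closed fingers low behind the tab.

```bash
cat >> h.py <<'E'
def nudge(xc,z=.122,th=15):
    robot.gripper_to(0)
    robot.move_ptp(rp(xc-.06,.26),Rr)
    robot.move_linear(rp(xc-.06,z),velocity=.15); robot.pause(.3)
    r=robot.move_linear(rp(xc-.024,z),velocity=.05,threshold=2.5);st()
    for k in range(2):
        robot.pause(.2); r=robot.move_linear(rp(xc+.015,z),velocity=.02,threshold=th); print("nudge",r); st()
    q=robot.get_state()["ee_pos"]; print("rail x",GY-q[1],"-> hanger",GY-q[1]+.015)
    robot.move_linear([q[0],q[1]+.03,z],velocity=.1)
    robot.move_linear([q[0],q[1]+.03,.26],velocity=.2)
E
python3 - <<'E'
from h import *
nudge(.175)
robot.move_ptp([.50,-.10,.30],tool(.017)); snap("wrist","r2")
i,im=load("r2"); j,im0=load("r1")
c=lambda m:cv2.resize(m[150:240,110:290][:,:,::-1],(600,300),interpolation=cv2.INTER_CUBIC)
cv2.imwrite("pics/r2c.png",np.vstack([c(im0),c(im)]))
E
```

```text
t 36.6 p [ 0.5359 -0.2287  0.1219] F [ 0.3  0.2 -0.1] open 0.0002 gf 0.0 q [-0.11  0.53  0.61  1.83 -0.37  0.9   0.67]
nudge True
t 37.8 p [ 0.5361 -0.2434  0.1218] F [-0.2  4.3  3.4] open 0.0006 gf 2.0 q [-0.08  0.54  0.6   1.81 -0.38  0.91  0.7 ]
nudge True
t 38.4 p [ 0.5362 -0.2433  0.1214] F [-0.8  3.5  2.7] open 0.0005 gf 1.9 q [-0.08  0.54  0.6   1.81 -0.38  0.92  0.7 ]
rail x 0.16528788094407526 -> hanger 0.18028788094407527
```

View pics/r2c.png

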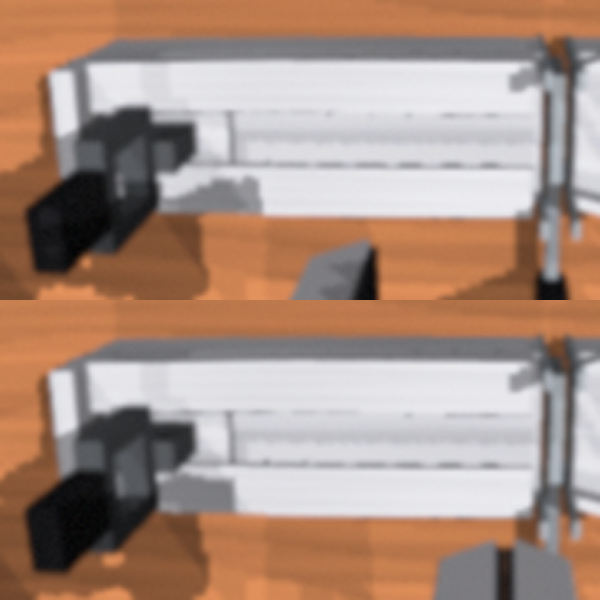

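The before and after crops are the same, with the foot's rear edge at (232,135) and (232,437), so hanger one was already hard against the stop. Before taking the next one I'll check in numbers, from the earlier viewpoint, that nothing has been knocked.

```bash
cat >> h.py <<'E'
def lookstand(name):
    robot.gripper_to(.06); robot.move_ptp([.45,.22,.30],tool(.085)); robot.pause(.2)
    i,im=snap("wrist",name); _,ref=load("s1")
    out={}
    for k,(u0,u1,v0,v1) in {"h4":(285,350,305,350),"h3":(365,435,308,355),"h1":(545,590,312,360)}.items():
        a,b,c,d=[int(t*.64) for t in (u0-10,u1+15,v0-10,v1)]
        r=[]
        for m in (ref,im):
            w=m[c:d,a:b].astype(int); M=((w.min(2)>140)&(w.max(2)-w.min(2)<35)).astype(np.uint8)
            mm=cv2.moments(M,True); r.append((int(mm["m00"]),round(mm["m10"]/max(mm["m00"],1)+a,1),round(mm["m01"]/max(mm["m00"],1)+c,1)))
        out[k]=r+[round(float(cv2.absdiff(ref,im)[c:d,a:b].mean()),1)]
    for k,v in out.items(): print(k,v)
    return out
E
python3 - <<'E'
from h import *
lookstand("s2"); st()
E
```

```text
h4 [(534, 201.6, 210.2), (319, 182.4, 210.3), 35.7]
h3 [(632, 260.2, 212.4), (626, 260.1, 212.5), 3.1]
h1 [(436, 372.8, 210.7), (452, 372.6, 210.8), 3.6]
t 43.4 p [0.4503 0.2193 0.3   ] F [ 0.7  0.3 -0.4] open 0.06 gf 0.0 q [-0.66  0.12  0.16  1.83 -0.02  1.19  1.16]
```

```bash
python3 - <<'E'
from h import *
pick(-.042)
carry(); z=lower(); robot.move_linear(rp(-.05,z+.0015),velocity=.02)
E
```

```text
False
t 45.1 p [0.5341 0.224  0.1639] F [ 0.3 -0.5  0.8] open 0.0518 gf 0.0 q [-0.6   0.4   0.18  1.8  -0.09  0.95  1.28]
t 45.7 p [0.5338 0.2238 0.1632] F [-1.7 -0.4  3.4] open 0.0241 gf 30.0 q [-0.6   0.4   0.18  1.8  -0.09  0.95  1.28]
t 46.2 p [0.5338 0.2238 0.1823] F [ 0.4  0.  -2. ] open 0.0239 gf 30.0 q [-0.6   0.38  0.19  1.78 -0.08  0.99  1.28]
False
t 47.2 p [0.4664 0.218  0.1823] F [ 0.5  0.8 -1.7] open 0.0238 gf 30.0 q [-0.65  0.27  0.18  1.93 -0.06  0.94  1.21]
t 49.5 p [0.4499 0.0504 0.2697] F [-0.6  0.5 -2. ] open 0.0234 gf 30.0 q [-0.58  0.05  0.42  1.98 -0.02  1.12 -0.14]
t 50.5 p [ 0.5343 -0.0273  0.26  ] F [-0.7  0.5 -2. ] open 0.0236 gf 30.0 q [-0.42  0.24  0.49  1.81 -0.13  1.12  0.12]
touch True
t 52.5 p [ 0.5347 -0.028   0.164 ] F [-0.1  0.1  4.1] open 0.0237 gf 30.0 q [-0.39  0.35  0.47  1.91 -0.2   0.92  0.18]
```

```bash
python3 - <<'E'
from h import *
slide(.125,.1655); release(); nudge(.120); lookstand("s3")
E
```

```text
in False
t 55.0 p [ 0.5356 -0.1727  0.1655] F [-0.3  0.8 -1.7] open 0.0237 gf 30.0 q [-0.14  0.41  0.5   1.84 -0.24  0.95  0.47]
home True
t 56.2 p [ 0.536  -0.2061  0.1657] F [-1.   3.3  6.8] open 0.0236 gf 30.0 q [-0.08  0.43  0.51  1.81 -0.25  0.97  0.54]
rail x 0.12807582040721
t 57.4 p [ 0.5354 -0.2054  0.2594] F [-0.2 -0.2 -0.1] open 0.05 gf 0.0 q [-0.12  0.33  0.54  1.72 -0.18  1.15  0.48]
t 60.9 p [ 0.5356 -0.1738  0.122 ] F [ 0.6 -0.1 -0.1] open 0.0006 gf 0.0 q [-0.11  0.47  0.47  1.87 -0.27  0.87  0.5 ]
nudge True
t 61.9 p [ 0.5357 -0.1833  0.1219] F [0.3 4.  3.6] open 0.0002 gf 2.0 q [-0.09  0.47  0.47  1.86 -0.28  0.87  0.52]
nudge True
t 62.6 p [ 0.5358 -0.1833  0.1215] F [-0.8  4.   3.2] open 0.0002 gf 2.1 q [-0.09  0.47  0.47  1.86 -0.28  0.87  0.52]
rail x 0.10527418686811817 -> hanger 0.12027418686811817
h4 [(534, 201.6, 210.2), (306, 182.2, 210.1), 41.9]
h3 [(632, 260.2, 212.4), (85, 258.9, 224.0), 40.0]
h1 [(436, 372.8, 210.7), (445, 373.5, 213.7), 25.0]
```

Hanger two is seated exactly 60 mm behind the first. Hanger h1 on peg 1 now looks different, so it may have been knocked. I'll let it settle and look again.

```bash
python3 - <<'E'
from h import *
robot.pause(2); lookstand("s4"); lookstand("s5"); _,a=load("s1"); _,b=load("s4");_,c=load("s5")
_,t=snap("top","s5t"); _,s=snap("side","s5s")
w=lambda m:cv2.resize(m[185:285,320:440][:,:,::-1],(360,300),interpolation=cv2.INTER_CUBIC)
sd=cv2.resize(s[100:170,170:254][:,:,::-1],(360,300),interpolation=cv2.INTER_CUBIC)
cv2.imwrite("pics/s5c.png",np.vstack([np.hstack([w(a),w(b)]),np.hstack([w(c),sd])]))
E
```

```text
h4 [(534, 201.6, 210.2), (292, 181.8, 210.0), 42.3]
h3 [(632, 260.2, 212.4), (79, 258.4, 224.0), 40.4]
h1 [(436, 372.8, 210.7), (464, 373.5, 213.8), 27.4]
h4 [(534, 201.6, 210.2), (292, 181.9, 210.0), 42.3]
h3 [(632, 260.2, 212.4), (79, 258.4, 224.0), 40.4]
h1 [(436, 372.8, 210.7), (465, 373.4, 213.8), 27.4]
```

View pics/s5c.png

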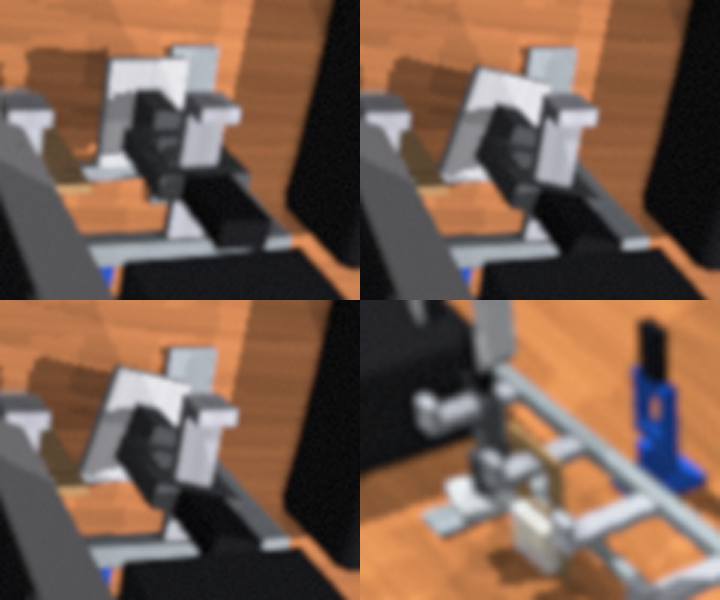

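```bash
python3 - <<'E'
from h import *
for n,P in (("s1",dict(nl=(108,58),nr=(188,60),fl=(98,166))),("s5",dict(nl=(119,67),nr=(190,88),fl=(82,178)))):
    i,_=load(n); r={}
    for k,p in P.items():
        g=onz(i,(320+p[0]/3-.5,185+p[1]/3-.5),.051,True)-C; r[k]=np.array([g@UX,g@UY]); 
    e=r["nr"]-r["nl"]; d=r["fl"]-r["nl"]
    print(n,{k:v.round(4) for k,v in r.items()},"len",np.linalg.norm(e).round(4),np.linalg.norm(d).round(4),"ang",np.degrees([np.arctan2(-e[0],e[1]),np.arctan2(d[1],d[0])]).round(1),"centre",((r["nr"]+r["fl"])/2).round(4))
E
```

```text
s1 {'nl': array([-0.0674,  0.1012]), 'nr': array([-0.0658,  0.1455]), 'fl': array([-0.008 ,  0.1022])} len 0.0444 0.0594 ang [-2.  1.] centre [-0.0369  0.1239]
s5 {'nl': array([-0.0634,  0.1087]), 'nr': array([-0.0514,  0.1499]), 'fl': array([-0.0021,  0.0953])} len 0.0429 0.0627 ang [-16.3 -12.3] centre [-0.0267  0.1226]
```

The last picture shows h1 still hanging on peg 1. It is turned about -14° and sits nearer the bar, at stand (-0.030, 0.125), with foot corners at (119,367), (190,388) and (82,478). I'll grasp it at that yaw, lift it, turn it straight and slide it off.

```bash
python3 - <<'E'
from h import *
p=C+UX*-.030+UY*.125; a=A-.25
robot.gripper_to(.056)
robot.move_ptp([*p,.25],tool(a))
print(robot.move_linear([*p,.163],velocity=.1,threshold=6)); st()
robot.gripper_to(0); st()
robot.move_linear([*p,.182],velocity=.05); st()
p2=C+UX*-.034+UY*.126
print(robot.move_linear([*p2,.182],velocity=.03,frame=tool(A),threshold=8)); st()
E
```

```text
False
t 72.2 p [0.5298 0.3912 0.1637] F [ 0.4 -0.3  0.7] open 0.056 gf 0.0 q [-0.76  0.54  0.11  1.58 -0.06  1.03  0.77]
t 72.8 p [0.5295 0.391  0.1631] F [-1.3 -0.6  2.5] open 0.0236 gf 30.0 q [-0.76  0.54  0.11  1.58 -0.06  1.03  0.77]
t 73.4 p [0.5295 0.391  0.1821] F [ 0.3 -0.5 -2.7] open 0.024 gf 30.0 q [-0.76  0.52  0.11  1.57 -0.06  1.06  0.77]
False
t 73.8 p [0.5255 0.3915 0.1818] F [ 0.4 -0.4 -1.9] open 0.0241 gf 30.0 q [-0.73  0.51  0.06  1.57 -0.03  1.06  0.99]
```

Gripped cleanly, with the pads 24 mm apart and the full weight on the tool. Now to slide it off, carry it over and lower it.

```bash
python3 - <<'E'
from h import *
q=robot.get_state()["ee_pos"]
print(robot.move_linear([*(q[:2]-UX*.076),q[2]],velocity=.06,threshold=8)); st()
E
```

```text
False
t 75.2 p [0.4501 0.3849 0.1818] F [-0.8  0.  -2.3] open 0.0236 gf 30.0 q [-0.79  0.4   0.04  1.74 -0.02  1.    0.91]
```

```bash
python3 - <<'E'
from h import *
i=robot.camera_info("top"); t=np.load("pics/top0.npy").astype(int)
M=(t[:,:,0]>120)&(t[:,:,1]<60)&(t[:,:,2]<60); v,u=np.nonzero(M); print(onz(i,(u.min(),v.min()),.03),onz(i,(u.max(),v.max()),.03))
q=robot.get_state()["ee_pos"]
robot.move_linear([q[0]-.01,q[1],q[2]],velocity=.1)
robot.move_linear([q[0]-.01,q[1],.27],velocity=.15)
robot.move_ptp([.45,.05,.27],Rr); robot.move_linear(rp(-.05,.26),velocity=.15); st()
z=lower(); robot.move_linear(rp(-.05,z+.0015),velocity=.02)
E
```

```text
[0.38050362 0.48718504] [0.31455734 0.40893927]
t 78.3 p [ 0.5343 -0.0273  0.2599] F [ 0.3  0.5 -2.8] open 0.0239 gf 30.0 q [-0.44  0.24  0.51  1.81 -0.13  1.12  0.12]
touch True
t 80.4 p [ 0.5346 -0.0279  0.1639] F [-0.1  0.3  3. ] open 0.0239 gf 30.0 q [-0.4   0.36  0.48  1.91 -0.21  0.92  0.19]
```

```bash
python3 - <<'E'
from h import *
slide(.062,.1655); release(); nudge(.060)
E
```

```text
in False
t 82.0 p [ 0.5353 -0.1095  0.1655] F [-0.5  0.7 -3.3] open 0.0237 gf 30.0 q [-0.27  0.38  0.51  1.88 -0.22  0.94  0.35]
home True
t 83.2 p [ 0.5356 -0.142   0.1658] F [-0.6  2.   5.3] open 0.0239 gf 30.0 q [-0.21  0.39  0.51  1.86 -0.24  0.95  0.42]
rail x 0.06398289835568703
t 84.4 p [ 0.535  -0.141   0.2595] F [-0.3 -0.1  0.2] open 0.05 gf 0.0 q [-0.25  0.29  0.55  1.77 -0.16  1.14  0.36]
t 87.8 p [ 0.5352 -0.1138  0.1219] F [-0.  -0.4  0.2] open 0.0005 gf 0.0 q [-0.23  0.44  0.47  1.91 -0.26  0.85  0.39]
nudge True
t 88.9 p [ 0.5354 -0.1234  0.1219] F [1.4 4.9 2.4] open 0.0004 gf 2.1 q [-0.21  0.44  0.47  1.91 -0.27  0.85  0.41]
nudge True
t 89.5 p [ 0.5354 -0.1233  0.1217] F [-0.5  4.6  3.4] open 0.0009 gf 2.2 q [-0.2   0.44  0.47  1.91 -0.27  0.86  0.42]
rail x 0.04532371121984226 -> hanger 0.06032371121984226
```

All three are seated, with contact at 60.0 mm spacing. Now to raise the gate, with the wrist turned half round so the camera side stays clear of the hanger tabs.

```bash
python3 - <<'E'
from h import *
T=tool(.005+np.pi) if robot.ik([.623,-.0768,.064],tool(.005+np.pi)) is not None else tool(.005)
print(T.round(2))
robot.gripper_to(.05)
robot.move_ptp([.623,-.0768,.26],T)
print(robot.move_linear([.623,-.0768,.066],velocity=.1,threshold=8)); st()
robot.gripper_to(0); robot.pause(.2); st()
print(robot.move_linear([.623,-.0768,.112],velocity=.03,threshold=25)); robot.pause(.3); st()
E
```

```text
[[ 1.  0.  0.]
 [ 0. -1.  0.]
 [ 0.  0. -1.]]
False
t 95.2 p [ 0.6232 -0.0768  0.0664] F [ 1.5 -1.3 -0.5] open 0.05 gf 0.0 q [-0.38  0.7   0.64  1.74 -0.52  0.88 -1.08]
t 96.0 p [ 0.6231 -0.0765  0.066 ] F [-0.5  2.4  1.8] open 0.016 gf 30.0 q [-0.38  0.7   0.64  1.74 -0.52  0.88 -1.08]
True
t 97.5 p [ 0.6228 -0.0764  0.1038] F [ 3.7 -4.5  2.6] open 0.0154 gf 30.0 q [-0.41  0.65  0.67  1.72 -0.49  0.94 -1.11]
```

The gate rose 37.8 mm and hit its stop. I'll release it, retreat, and check the gate and bystanders against the first pictures in numbers.

```bash
python3 - <<'E'
from h import *
robot.gripper_to(.05); robot.move_linear([.623,-.0765,.3],velocity=.2)
robot.goto_joints([-1.329,.417,-.01,1.614,.005,1.111,-.053]); robot.pause(.3); st()
def cen(m,u0,u1,v0,v1,f):
    w=m[v0:v1,u0:u1].astype(int); M=f(w); v,u=np.nonzero(M); return len(u),u.mean().round(2)+u0,v.mean().round(2)+v0
dark=lambda w:w.max(2)<50; white=lambda w:(w.min(2)>150)
orig={n:np.load(f"pics/{n}0.npy") for n in("side","top")}
for n,B in (("side",{"handle":(312,332,198,230,dark),"jar":(315,345,178,200,white),"can":(355,388,215,235,white)}),("top",{"handle":(286,300,158,178,dark),"jar":(263,290,132,160,white),"can":(318,342,140,158,white),"card":(160,190,184,206,white)})):
    im=snap(n,"f"+n)[1]
    for k,b in B.items(): print(n,k,cen(orig[n],*b),cen(im,*b))
# tabs in the rail, top view, z=.179
i,im=load("ftop"); w=im[155:215,285:375].astype(int); M=(w.max(2)<45).astype(np.uint8)
nn,_,s,c=cv2.connectedComponentsWithStats(M)
for a,b in zip(s[1:],c[1:]):
    if a[4]>15: print("dark",a[4],(b+[285,155]).round(1),onz(i,b+[285,155],.16).round(3))
E
```

```text
t 102.5 p [0.1751 0.5996 0.2245] F [ 0.7 -1.1  0.1] open 0.0502 gf 0.0 q [-1.33  0.42 -0.01  1.61  0.01  1.11 -0.05]
side handle (142, np.float64(320.87), np.float64(214.36)) (164, np.float64(321.42), np.float64(214.17000000000002))
side jar (448, np.float64(329.31), np.float64(188.67)) (454, np.float64(329.4), np.float64(188.78))
side can (424, np.float64(371.54), np.float64(225.25)) (431, np.float64(371.47), np.float64(225.26))
top handle (36, np.float64(293.25), np.float64(166.64)) (41, np.float64(293.32), np.float64(166.15))
top jar (232, np.float64(274.94), np.float64(142.67)) (235, np.float64(274.93), np.float64(142.71))
top can (209, np.float64(330.54), np.float64(149.52)) (209, np.float64(330.54), np.float64(149.52))
top card (100, np.float64(174.99), np.float64(193.1)) (104, np.float64(175.06), np.float64(193.13))
dark 37 [293.3 166.1] [ 0.606 -0.069]
dark 56 [313.4 188.7] [ 0.535 -0.13 ]
dark 65 [332.7 188.1] [ 0.537 -0.189]
dark 77 [352.2 188.3] [ 0.536 -0.25 ]
```

```bash
python3 -c "
from rig import robot
print(robot.sign_off())"
```

```text
the job is handed in; nothing more can be done
None
```

The job is handed in; no verdict came back. My last checks showed all three hangers upright and fully home in the rail at 60 mm spacing, the gate right up, and the card, jar and can where they started.

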